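# Turn the grooved mandrel groove-up and load it against the stop

## Robot

A 7-joint arm with a two-finger parallel gripper is mounted at the origin on the work surface. World frame = base frame: x ahead of the robot, y to its left, z up, the work surface at z = 0. Lengths are in m, angles in degrees, forces in N, time in s.
With the tool pointing down it reaches from about 0.4 to 0.875 m from the base axis. Payload 6.5 kg.
Tool frame: the origin (TCP) lies at the very end of the fingers, on their centre line; the grasp point (between the pads) lies arm.tcp_to_grasp behind it (arm.tcp_to_grasp is the distance from the TCP to the grasp point, in m); z points along the fingers, x is the direction in which the jaws open and shut, and the axes are right-handed (so a half turn about z gives the same grasp; the last joint's range is limited). The gripper opens to 85 mm and grips with 20 to 120 N. Pads are 22 mm wide; open, the fingers measure 114 mm over their backs; the gripper's body (76 mm by 85 mm) begins 54 mm behind the grasp point. The pads swing forward as they close: fully open they stand 13 mm farther back than shut.
Start: joints at [65.191, 30.733, -0.252, 88.115, 0.149, 61.152, -4.079], TCP at [0.233, -0.607, 0.231] pointing down, gripper open.
Joint ranges: [-154.64, 154.64], [-21.42, 123.67], [-72.66, 72.17], [13.99, 137.28], [-74.86, 254.86], [10.95, 109.41], [-158.01, 158.01]. Speed limits (degrees/s): [136.94, 136.94, 180, 180, 180, 180, 180].

## Interface

Orientations are given as [roll, pitch, yaw] about the fixed x, y, z axes, in that order (R = Rz(yaw) Ry(pitch) Rx(roll)).
In Python, from station import arm gives the robot as it stands.
- The arm moves only by the shell command python3 -m creep 'ROWS' [FORCE]. ROWS is JSON, a list of rows, each a list of 3 entries, a list of its own where there are three numbers: the gripper command: -1 is fully open, 1 is shut, values between are in proportion, then the shift along the tool's x, y, z in cm, then the turn, a rotation vector about the tool's x, y, z in rad. In form: [[fingers, [dx, dy, dz], [wx, wy, wz]], ...]. A call has 1 to 12 rows; each row shifts and turns the commanded pose from where the row before left it, along the tool's axes as they then stand; what a row does not reach is not made up. A row lasts 1/8 s, in which the tool goes at most 62.5 mm and 10.7 degrees, less where a joint would pass 70% of its speed; a pose out of reach is approached as far as the arm can. A call is refused whole if a number of a shift passes 6.25 or a number of a turn 0.188, either way. A call with a gripper value outside its range is refused whole. The fingers move at their own pace and stop on an object; FORCE is the grip in N (left out, the last holds). Time passes only in rows, so rows that do not move let the fingers close. It gives the time, the measured TCP pose, the force and the opening at its end, in the units of the state.
- arm.get_state(): the state, without advancing time (a new reading comes with each control period).
- arm.read_camera(name): name is "side" or "top" or "wrist"; returns (picture, depth): 400x640x3 uint8, blue, green, red; 400x640 float32, m along the optical axis (not along the pixel's ray), 0 where there is no reading.
- arm.get_calibration(name): a dict with "camera_matrix" (3x3 intrinsics, pixels), "k1" (the pictures are not rectified: a ray, as slopes to the right and down, at radius r is drawn at 1 + k1 r^2 times it, then the intrinsics apply), "world_to_cam" (4x4, takes a point from world to camera coordinates). Camera axes: x right, y down, z forward; pixel columns grow to the right and rows downward; lengths in m; the calibration is good to about 2 mm. A picture is of the moment at which its call begins: read the wrist's pose just before it. get_calibration takes no time and is no camera call; for the wrist camera it gives the pose at the moment of the call.
- arm.finish_job(): hands the job in, once; it reports no verdict.
The state is a dict: "time": time; "joint_positions": joint angles; "joint_vel": joint speeds; "joint_torque": joint torques, N m; "position": TCP position; "orientation": TCP orientation; "contact_force": force on the tool from outside, world axes, zero at the start; "moment": the same for the moment, N m; "width": opening from 0.0 (shut) to 1.0 (fully open).
Only numpy, scipy, OpenCV 4.12 (cv2) and the standard library are available. Lean on these libraries where they do the work, as an engineer would, in place of code of your own. Each camera call takes 0.05 s, during which the arm holds its last target. There are 200 camera calls.

## Task

Move the steel mandrel from the wooden rack into the grey metal saddle so that it lies in both V blocks with its dark groove facing straight up and its plain far end touching the yellow stop, without shoving the stop off its setting. The groove starts underneath, so roll the mandrel in several bites: set it down part-turned in a cradle, let go, and take it again at another tilt. Never let it fall or lay it on the bench, and leave everything else where it is.

Things in the scene. Friction and masses are not known exactly. Their poses are not given: they have to be found in the camera images.
- mandrel: Centre of the mandrel: straight steel round bar, 24 diameter, 200 long, about 0.4 kg. x along it to its plain end; z out through the dark groove (a 6 wide line; flush to the touch), so z up = groove up. A red line runs opposite the groove; a blue band marks the near end. It starts in the rack, groove 125 to 180 degrees from up, either way round. Friction stops it rolling in the V's once let go.
- bar_tip (a point): Centre of the mandrel's plain end face, 100 from the bar's centre along its x; same axes as mandrel.
- rack: Wooden rack, fixed. Origin on the bench midway between its two V posts; x along the V's, z up. Base 240 x 70 x 12 high; posts 22 long at x = -70 and +70 with upright 90-degree V's whose arms end 94 high, 24 either side. The bar lying in them has its axis 95 above the bench, over the rack's x axis. Between the posts 118 of the bar is free all round.
- saddle: Grey and aluminium work saddle, fixed to the bench; same V posts, heights and axes as the rack, base from x = -120 to +165. The yellow stop stands at its +x end, beyond the far post. A copper ring lies on its base.
- stop_face (a point): Point on the near face of the yellow stop (upright plate 40 wide, 8 thick, top 102 above the bench) on the bar's axis line, 95 above the bench; x along the saddle's x, away from the posts. The stop is set 92 to 110 from the saddle's origin, held only by friction: it slides along x when pushed with about 12 N.
- bangle: Bystander: copper ring, 34 across, 7 high, lying on the saddle's base between the posts; origin at its underside.
- file: Bystander: needle file with wooden handle, 150 long, 12 high, lying on the bench; origin at its underside.
- mallet: Bystander: hammer lying on the bench; origin at its underside.
- tin: Bystander: aluminium tin, 64 across, 70 high; origin at its underside.
- cup: Bystander: white cup 70 across, 75 high; origin at its underside.
- brass_bar_center (a point): Bystander: centre of a brass bar, diameter 20, length 140, lying in a low wooden chock on the bench.

How it is judged (in metres and radians):
On the way:
1. the mandrel lies part-turned in a V cradle (groove 20 to 115 degrees from up), let go and at rest (angle between mandrel's own z axis and vertical between 0.35 and 2 rad and ((y of mandrel in the frame of rack between -0.004 and 0.004 m and z of mandrel in the frame of rack between 0.091 and 0.099 m and angle between the x axis of mandrel and the x axis of rack, either way round below 0.06 rad) or (y of mandrel in the frame of saddle between -0.004 and 0.004 m and z of mandrel in the frame of saddle between 0.091 and 0.099 m and angle between the x axis of mandrel and the x axis of saddle, either way round below 0.06 rad)) and contact force between the fingers and mandrel below 0.2 N and linear speed of mandrel below 0.02 m/s and angular speed of mandrel below 0.2 rad/s), for 0.15 s.
At the end, for the whole second after the job is handed in: The mandrel lies let go and at rest in both V's of the saddle (centre within 4 mm sideways and in height, parallel within 0.06 rad), groove within 0.2 rad (11 degrees) of straight up, plain end within 3 mm of the stop, and the stop within 6 mm of where it was set (y of mandrel in the frame of saddle between -0.004 and 0.004 m and z of mandrel in the frame of saddle between 0.091 and 0.099 m and angle between the x axis of mandrel and the x axis of saddle, either way round below 0.06 rad and angle between mandrel's own z axis and vertical below 0.2 rad and x of bar_tip in the frame of stop_face between -0.003 and 0.002 m and distance of stop_face from where it was at the start of the episode below 0.006 m and contact force between the fingers and mandrel below 0.2 N and linear speed of mandrel below 0.02 m/s and angular speed of mandrel below 0.2 rad/s); the robot touches nothing.
It fails at once if the mandrel falls or is laid on the bench (height (world z) of mandrel below 0.06 m).
It fails at once if the stop is shoved more than 10 mm (distance of stop_face from where it was at the start of the episode above 0.01 m).
It fails at once if a bystander is moved more than 20 mm (distance of any of bangle, file, mallet, tin, cup, brass_bar_center from where it was at the start of the episode above 0.02 m).
It also fails if it takes over 61 s, if anything falls off the work surface, if the arm or the gripper's body presses on something with over 40 N, if the wrist force passes 120 N, or if a joint passes its speed limit or range.

## Working session

There is one attempt and no reset: what is moved stays moved. The work goes in short steps, Python scripts to look and compute and a shell command to move; the robot and the scene stay as the last step left them, time stands still between calls to the robot, and variables do not carry over. Pictures are saved under pics/ and viewed, about 8 in all and at most 12, crops included, and the job is handed in when it is done.

```bash
ls; mkdir -p pics; cat > h.py <<'E'
import numpy as np, cv2
from station import arm
def cal(n):
    c=arm.get_calibration(n); return np.array(c["camera_matrix"]),c["k1"],np.array(c["world_to_cam"])
def ray(c,u,v):
    K,k1,T=c; p=np.array([(u-K[0,2])/K[0,0],(v-K[1,2])/K[1,1]]); q=p.copy()
    for _ in range(20): q=p/(1+k1*(q@q))
    R=T[:3,:3]; return -R.T@T[:3,3], R.T@np.array([q[0],q[1],1])
def onplane(c,u,v,z):
    o,d=ray(c,u,v); return o+d*(z-o[2])/d[2]
def proj(c,P):
    K,k1,T=c; p=T[:3,:3]@np.array(P)+T[:3,3]; q=p[:2]/p[2]; q=q*(1+k1*(q@q)); return K[0,0]*q[0]+K[0,2],K[1,1]*q[1]+K[1,2]
def tri(a,b):
    (o1,d1),(o2,d2)=a,b; A=np.stack([d1,-d2],1); s=np.linalg.lstsq(A,o2-o1,rcond=None)[0]
    p,q=o1+s[0]*d1,o2+s[1]*d2; return (p+q)/2,np.linalg.norm(p-q)
E
python3 - <<'E'
from h import *
print(arm.get_state(), arm.tcp_to_grasp)
for n in ("top","side"):
    im,d=arm.read_camera(n); cv2.imwrite(f"pics/{n}0.png",im); np.save(f"pics/{n}0d.npy",d)
    c=arm.get_calibration(n); print(n,c)
E
```

```text
pics
{'time': 0.0, 'joint_positions': array([65.19106399, 30.77750045, -0.25563136, 88.17111135,  0.14878812,
       61.15146824, -4.07956354]), 'joint_vel': array([ 0.01397179, -0.00162378,  0.01594794,  0.02049616, -0.05124304,
       -0.03995175, -0.07377646]), 'joint_torque': array([ 1.03387379e-04, -5.83391833e+01,  1.04879446e+00, -2.59096938e+01,
        1.23927757e-02,  9.65236308e-03, -1.52377157e-05]), 'position': array([ 0.23287746, -0.60617156,  0.23041002]), 'orientation': array([ 1.79993512e+02,  9.95373660e-02, -6.89789872e+01]), 'contact_force': array([ 0.05866238, -0.6748866 , -0.22991534]), 'moment': array([-0.00067186,  0.00871762,  0.03471282]), 'width': 1.0016316224588644} 0.0187
top {'camera_matrix': array([[499.55073257,   0.        , 314.18026451],
       [  0.        , 499.55073257, 197.94064202],
       [  0.        ,   0.        ,   1.        ]]), 'k1': -0.022764918620610426, 'world_to_cam': array([[ 2.45557998e-02, -9.99685027e-01, -5.18263408e-03,
        -1.16939480e-04],
       [-9.82631328e-01, -2.31824005e-02, -1.84114772e-01,
         5.29628098e-01],
       [ 1.83936634e-01,  9.61370408e-03, -9.82891088e-01,
         1.50732092e+00],
       [ 0.00000000e+00,  0.00000000e+00,  0.00000000e+00,
         1.00000000e+00]])}
side {'camera_matrix': array([[441.97018081,   0.        , 313.62216385],
       [  0.        , 441.97018081, 196.72996461],
       [  0.        ,   0.        ,   1.        ]]), 'k1': 0.02055143750198, 'world_to_cam': array([[ 0.99980839, -0.01909948,  0.00428788, -0.52661869],
       [-0.00618083, -0.51586915, -0.8566451 ,  0.0718208 ],
       [ 0.01857346,  0.85645445, -0.51588835,  1.43856412],
       [ 0.        ,  0.        ,  0.        ,  1.        ]])}
```

View pics/top0.png

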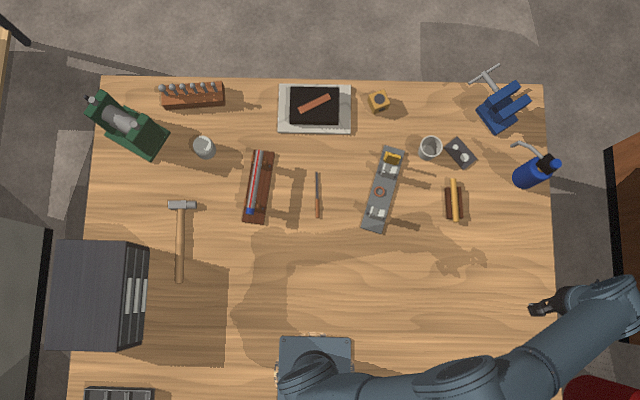

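View pics/side0.png

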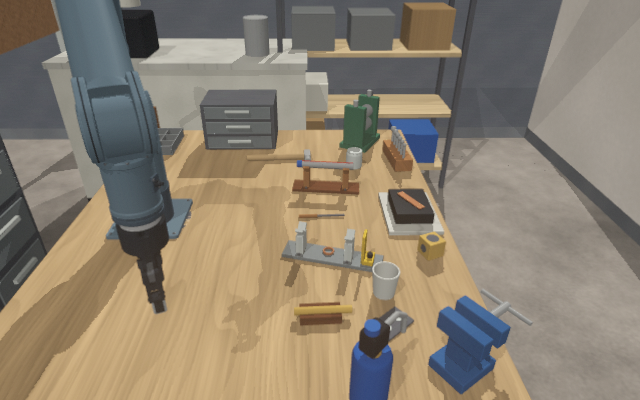

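```bash
python3 - <<'E'
from h import *
im=cv2.imread("pics/top0.png"); 
a=cv2.resize(im[140:235,225:305],None,fx=4.5,fy=4.5,interpolation=cv2.INTER_CUBIC)
b=cv2.resize(im[140:235,350:430],None,fx=4.5,fy=4.5,interpolation=cv2.INTER_CUBIC)
cv2.imwrite("pics/crop1.png",np.hstack([a,b]))
c=cal("top")
for nm,u,v,z in [("blue",250,213,.1),("far",259,152,.1),("posts",395,150,.09),("sadnear",370,230,.01),("sadfar",397,150,.01)]: print(nm,onplane(c,u,v,z))
hsv=cv2.cvtColor(im,cv2.COLOR_BGR2HSV)
def cen(lo,hi,box):
    m=cv2.inRange(hsv,lo,hi); M=np.zeros_like(m); x0,y0,x1,y1=box; M[y0:y1,x0:x1]=m[y0:y1,x0:x1]
    ys,xs=np.nonzero(M); return len(xs),xs.mean(),ys.mean(),xs.min(),xs.max(),ys.min(),ys.max()
print(cen((100,150,60),(130,255,255),(225,140,305,235)))
print(cen((20,150,120),(32,255,255),(350,140,430,235)))
E
```

```text
blue [0.46949914 0.20340705 0.1       ]
far [0.6593446  0.18492751 0.1       ]
posts [ 0.67829538 -0.23357391  0.09      ]
sadnear [ 0.43802557 -0.16568589  0.01      ]
sadfar [ 0.70182723 -0.2525062   0.01      ]
(19, np.float64(248.42105263157896), np.float64(210.21052631578948), np.int64(246), np.int64(251), np.int64(208), np.int64(212))
(57, np.float64(390.6140350877193), np.float64(155.57894736842104), np.int64(384), np.int64(400), np.int64(152), np.int64(163))
```

View pics/crop1.png

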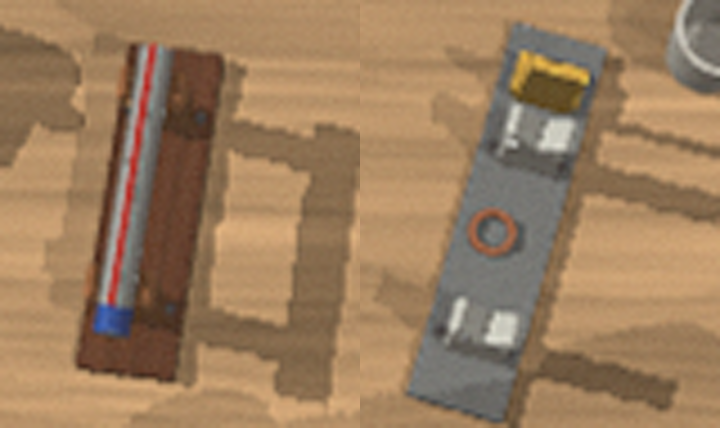

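```bash
python3 -m creep '[[-1,[-3.25,-4.2,-0.8],[0,0,-0.18]],[-1,[-2.5,-4.7,-0.8],[0,0,-0.18]],[-1,[-1.6,-5.0,-0.8],[0,0,-0.18]],[-1,[-0.7,-5.2,-0.8],[0,0,-0.18]],[-1,[0.25,-5.3,-0.8],[0,0,-0.18]],[-1,[1.2,-5.15,-0.8],[0,0,-0.18]],[-1,[2.1,-4.85,-0.8],[0,0,-0.18]],[-1,[2.95,-4.4,-0.8],[0,0,-0.18]],[-1,[3.65,-3.85,-0.8],[0,0,-0.18]],[-1,[0,0,0],[0,0,0]],[-1,[0,0,0],[0,0,0]]]'
python3 - <<'E'
from h import *
s=arm.get_state(); print(s['position'],s['orientation'],s['joint_positions'].round(1),s['time'])
im,d=arm.read_camera("wrist"); cv2.imwrite("pics/w1.png",im); np.savez("pics/w1.npz",im=im,d=d,T=cal("wrist")[2]); 
K,k1,T=cal("wrist"); print(K,k1,T, -T[:3,:3].T@T[:3,3])
E
```

```text
time: 1.48
position: [0.4746, -0.1973, 0.3029]
orientation: [-180.0, 0.1, 23.8]
contact_force: [0.4, -0.5, -0.9]
width: 1.003
[ 0.47456274 -0.19725349  0.30286502] [-1.79987411e+02  6.14530956e-02  2.37705279e+01] [ 42.1  15.5 -29.5 102.4   8.4  64.3  33.6] 1.475
[[280.44348479   0.         315.25938187]
 [  0.         280.44348479 201.81505026]
 [  0.           0.           1.        ]] 0.002559018328370158 [[ 0.91590974  0.4013823  -0.00126256 -0.35567565]
 [ 0.38795629 -0.88445752  0.25927747 -0.41103085]
 [ 0.10295271 -0.23796457 -0.96580205  0.35127489]
 [ 0.          0.          0.          1.        ]] [ 0.44906409 -0.13718644  0.44538399]
```

View pics/w1.png

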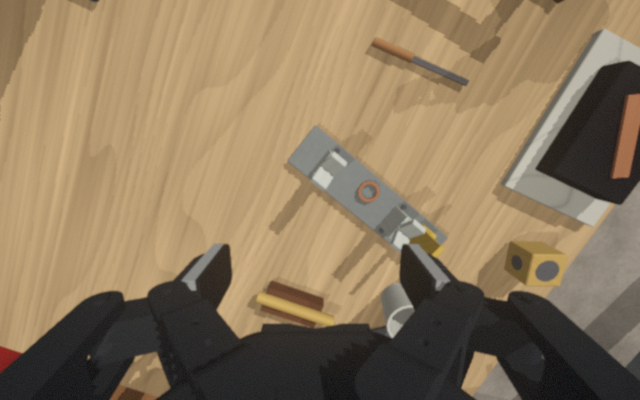

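```bash
python3 -m creep '[[-1,[3.34,-4.57,0],[0,0,-0.151]],[-1,[4.0,-4.0,0],[0,0,-0.151]],[-1,[4.55,-3.37,0],[0,0,-0.151]],[-1,[5.0,-2.64,0],[0,0,-0.151]],[-1,[5.35,-1.85,0],[0,0,-0.151]],[-1,[5.57,-1.03,0],[0,0,-0.151]],[-1,[5.66,-0.18,0],[0,0,-0.151]],[-1,[0,0,0],[0,0,0]],[-1,[0,0,0],[0,0,0]]]'
python3 - <<'E'
from h import *
s=arm.get_state(); print(s['position'],s['orientation'],s['joint_positions'].round(1),s['time'])
T=cal("wrist")[2]; im,d=arm.read_camera("wrist"); cv2.imwrite("pics/w2.png",im); np.savez("pics/w2.npz",im=im,d=d,T=T)
E
```

```text
time: 2.65
position: [0.5606, 0.1883, 0.3025]
orientation: [-179.9, 0.1, 84.2]
contact_force: [0.8, -0.4, -1.1]
width: 1.0
[0.56057931 0.18834877 0.3024886 ] [-1.79947677e+02  9.36069644e-02  8.42306642e+01] [ 10.5  28.2 -47.   90.7  21.5  70.7  43.9] 2.65
```

View pics/w2.png

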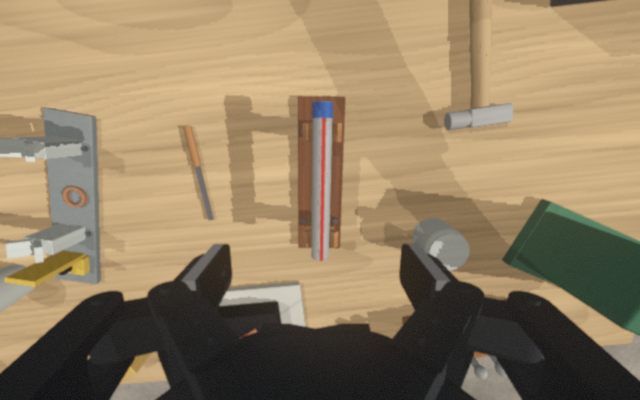

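```bash
cat >> h.py <<'E'
def cloud(c,d):
    K,k1,T=c; v,u=np.mgrid[:d.shape[0],:d.shape[1]]
    pts=np.stack([u.ravel(),v.ravel()],1).astype(np.float64).reshape(-1,1,2)
    q=cv2.undistortPoints(pts,K,np.array([k1,0,0,0,0.])).reshape(-1,2)
    X=np.c_[q,np.ones(len(q))]*d.reshape(-1,1); W=(X-T[:3,3])@T[:3,:3]; W[d.ravel()==0]=np.nan
    return W.reshape(*d.shape,3)
def cen_o(c): return -c[2][:3,:3].T@c[2][:3,3]
def bar(c,im,d,box,red=True):
    """axis of the bar from depth near its midline, and angle of red/dark mark"""
    W=cloud(c,d); hsv=cv2.cvtColor(im,cv2.COLOR_BGR2HSV); x0,y0,x1,y1=box
    sub=np.zeros(d.shape,bool); sub[y0:y1,x0:x1]=True
    m=sub&(W[...,2]>0.088)&(W[...,2]<0.135); P=W[m]
    return W,hsv,m,P
E
python3 - <<'E'
from h import *
z=np.load("pics/w2.npz"); K,k1,_=cal("wrist"); c=(K,k1,z['T']); im,d=z['im'],z['d']
W,hsv,m,P=bar(c,im,d,(300,90,345,275))
rows=[]; 
for v in range(100,262,4):
    us=np.nonzero(m[v])[0]
    if len(us)>6: rows.append((v,us.min(),us.max(),W[v,int(us.mean()),2].round(4)))
print(rows)
p=P[:,:2]; mu=P.mean(0); U,S,Vt=np.linalg.svd(P-mu,full_matrices=False); print("n",len(P),mu,Vt[0],np.degrees(np.arctan2(Vt[0][1],Vt[0][0])), ((P-mu)@Vt[0]).min(),((P-mu)@Vt[0]).max())
red=m&((hsv[...,0]<8)|(hsv[...,0]>172))&(hsv[...,1]>130); blue=m&(hsv[...,0]>100)&(hsv[...,0]<130)&(hsv[...,1]>130)
print("red",red.sum(),W[red].mean(0),"blue",blue.sum(),W[blue].mean(0))
a=Vt[0]*np.sign(Vt[0][0]); s=(P-mu)@a
# circle fit across
n=np.cross([0,0,1],a);n/=np.linalg.norm(n); y=(P-mu)@n; h=P[:,2]-((P-mu)@a)*a[2]
best=np.linalg.lstsq(np.c_[2*y,2*h,np.ones_like(y)],y**2+h**2,rcond=None)[0]; print("circ y,z",best[:2],"r",np.sqrt(best[2]+best[:2]@best[:2]))
print("red lateral",((W[red]-mu)@n).mean())
# saddle
for nm in ("w1","top"):
    if nm=="w1": z=np.load("pics/w1.npz"); c=(K,k1,z['T']); im,d=z['im'],z['d']; box=(270,110,450,270)
    else: c=cal("top"); im=cv2.imread("pics/top0.png"); d=np.load("pics/top0d.npy"); box=(355,140,412,240)
    W=cloud(c,d); hsv=cv2.cvtColor(im,cv2.COLOR_BGR2HSV); sub=np.zeros(d.shape,bool); sub[box[1]:box[3],box[0]:box[2]]=True
    b=sub&(W[...,2]>0.008)&(W[...,2]<0.016)&(hsv[...,1]<70); r=cv2.minAreaRect(W[b][:,:2].astype(np.float32)*1000); print(nm,"base",b.sum(),r)
    ye=sub&(hsv[...,0]>18)&(hsv[...,0]<33)&(hsv[...,1]>150)&(W[...,2]>0.08)&(W[...,2]<.115); print("stop top",ye.sum(),np.nanmean(W[ye],0),)
    po=sub&(W[...,2]>0.06)&(W[...,2]<.11)&(hsv[...,1]<90); print("posts",po.sum(),W[po].mean(0))
E
```

```text
[(104, np.int64(313), np.int64(332), np.float64(0.1074)), (108, np.int64(313), np.int64(332), np.float64(0.1073)), (112, np.int64(313), np.int64(332), np.float64(0.1079)), (116, np.int64(313), np.int64(332), np.float64(0.1074)), (120, np.int64(313), np.int64(331), np.float64(0.1076)), (124, np.int64(303), np.int64(341), np.float64(0.1067)), (128, np.int64(303), np.int64(341), np.float64(0.1079)), (132, np.int64(303), np.int64(341), np.float64(0.1057)), (136, np.int64(303), np.int64(341), np.float64(0.1067)), (140, np.int64(303), np.int64(341), np.float64(0.1071)), (144, np.int64(313), np.int64(331), np.float64(0.1066)), (148, np.int64(312), np.int64(331), np.float64(0.1058)), (152, np.int64(312), np.int64(331), np.float64(0.106)), (156, np.int64(312), np.int64(331), np.float64(0.1072)), (160, np.int64(313), np.int64(330), np.float64(0.1063)), (164, np.int64(312), np.int64(330), np.float64(0.1067)), (168, np.int64(312), np.int64(330), np.float64(0.1076)), (172, np.int64(312), np.int64(330), np.float64(0.1074)), (176, np.int64(312), np.int64(330), np.float64(0.1069)), (180, np.int64(31
[... 1161 characters left out ...]
] [ 0.99354894 -0.1133682  -0.00285548] -6.509541015303396 -0.09287400308811086 0.10668462868267768
red 376 [0.57084197 0.19617448 0.10714411] blue 184 [0.4785639  0.20756931 0.10562898]
circ y,z [0.00029604 0.08915736] r 0.017148451524704473
red lateral 0.001336167769080353
w1 base 4615 ((574.2880249023438, -205.79483032226562), (69.81668853759766, 283.8674621582031), 74.3099365234375)
stop top 159 [ 0.65942887 -0.21903783  0.09390231]
posts 1453 [ 0.55257207 -0.19875808  0.08536307]
top base 919 ((574.085693359375, -205.63992309570312), (69.5695571899414, 284.0361022949219), 74.43524169921875)
stop top 44 [ 0.65826295 -0.22829157  0.09764069]
posts 279 [ 0.55185562 -0.19986211  0.08615378]
```

```bash
cat > st.py <<'E'
from h import *
s=arm.get_state(); R=None
from scipy.spatial.transform import Rotation as Ro
R=Ro.from_euler('xyz',s['orientation'],degrees=True).as_matrix()
print('grasp',(s['position']-R[:,2]*arm.tcp_to_grasp).round(4),'toolx',R[:,0].round(3),'tooly',R[:,1].round(4),'toolz',R[:,2].round(3)); print('J',s['joint_positions'].round(1),'w',round(s['width'],3),'F',s['contact_force'].round(1),'t',s['time'])
E
python3 -m creep '[[-1,[0.29,0,-0.02],[0,0.157,0.013]],[-1,[0.29,0,-0.02],[0,0.157,0]],[-1,[0.29,0,-0.02],[0,0.157,0]],[-1,[0.29,0,-0.02],[0,0.157,0]],[-1,[0.29,0,-0.02],[0,0.157,0]],[-1,[0,0,0],[0,0,0]]]'; python3 st.py
python3 -m creep '[[-1,[-0.29,0,-0.02],[0,-0.157,0]],[-1,[-0.29,0,-0.02],[0,-0.157,0]],[-1,[-0.29,0,-0.02],[0,-0.157,0]],[-1,[-0.29,0,-0.02],[0,-0.157,0]],[-1,[-0.29,0,-0.02],[0,-0.157,0]],[-1,[-0.29,0,-0.02],[0,-0.157,0]],[-1,[-0.29,0,-0.02],[0,-0.157,0]],[-1,[-0.29,0,-0.02],[0,-0.157,0]],[-1,[-0.29,0,-0.02],[0,-0.157,0]],[-1,[-0.29,0,-0.02],[0,-0.157,0]],[-1,[0,0,0],[0,0,0]]]'; python3 st.py
```

```text
time: 3.45
position: [0.5624, 0.1978, 0.3055]
orientation: [-179.5, -44.9, 82.8]
contact_force: [1.3, 0.3, -0.7]
width: 0.998
grasp [0.5609 0.1847 0.3188] toolx [0.089 0.703 0.706] tooly [ 0.9928 -0.1193 -0.0068] toolz [ 0.079  0.701 -0.708]
J [ 47.7  39.3 -68.6 104.   -9.2  44.4  78.4] w 0.998 F [ 1.3  0.3 -0.7] t 3.45
time: 4.82
position: [0.5578, 0.1806, 0.3085]
orientation: [179.9, 45.0, 83.9]
contact_force: [0.6, -0.1, -0.3]
width: 0.999
grasp [0.5592 0.1938 0.3217] toolx [ 0.076  0.703 -0.707] tooly [ 0.9944 -0.1059  0.001 ] toolz [-0.074 -0.703 -0.707]
J [-21.   42.1 -30.8  76.2  43.8 107.1  29.2] w 0.999 F [ 0.6 -0.1 -0.3] t 4.825
```

```bash
cat > go.py <<'E'
# go.py Gx Gy Gz baryaw tilt back : tool-frame shift (cm) and turn left, tilt>0 = body on -y side
import sys
from h import *
from scipy.spatial.transform import Rotation as Ro
gx,gy,gz,yaw,tilt,back=map(float,sys.argv[1:7])
s=arm.get_state(); R=Ro.from_euler('xyz',s['orientation'],degrees=True).as_matrix()
b=np.radians(yaw); y=np.array([np.cos(b),np.sin(b),0]); z0=np.array([0,0,-1.]); x0=np.cross(y,z0)
Rt=Ro.from_rotvec(y*np.radians(tilt)).as_matrix()@np.stack([x0,y,z0],1)
G=s['position']-R[:,2]*arm.tcp_to_grasp; T=np.array([gx,gy,gz])-Rt[:,2]*back
print('grasp',G.round(4),'J',s['joint_positions'].round(1),'F',s['contact_force'].round(1),'w',round(s['width'],3),'t',round(s['time'],2))
print('tilt now',np.degrees(np.arctan2(R[:,2]@np.cross([0,0,1],y),-R[2,2])).round(2),'shift of grasp pt in tool now cm',(R.T@(T-G)*100).round(2),'in target tool axes',(Rt.T@(T-G)*100).round(2),'turn rad',Ro.from_matrix(R.T@Rt).as_rotvec().round(3))
E
python3 -m creep '[[-1,[0.3,0,-0.02],[0,0.164,0]],[-1,[0.3,0,-0.02],[0,0.164,0]],[-1,[0.3,0,-0.02],[0,0.164,0]],[-1,[0.3,0,-0.02],[0,0.164,0]],[-1,[0.3,0,-0.02],[0,0.164,0]],[-1,[0.3,0,-0.02],[0,0.164,0]],[-1,[0.3,0,-0.02],[0,0.164,0]],[-1,[0.3,0,-0.02],[0,0.164,0]],[-1,[0,0,0],[0,0,0]]]'; python3 go.py 0.5677 0.1955 0.095 -6.5 30 0.09
```

```text
time: 5.95
position: [0.5628, 0.1937, 0.3048]
orientation: [-180.0, -30.0, 83.1]
contact_force: [0.3, -0.2, 0.0]
width: 1.0
grasp [0.5616 0.1844 0.321 ] J [ 35.8  29.7 -58.6 100.3  -3.1  50.5  68.5] F [ 0.3 -0.2  0. ] w 1.0 t 5.95
tilt now 29.99 shift of grasp pt in tool now cm [-10.28   0.51  11.16] in target tool axes [-10.29   0.48  11.16] turn rad [ 0.004  0.    -0.007]
```

```bash
python3 -m creep '[[-1,[-2.57,0.12,2.79],[0.004,0,-0.007]],[-1,[-2.57,0.12,2.79],[0,0,0]],[-1,[-2.57,0.12,2.79],[0,0,0]],[-1,[-2.57,0.12,2.79],[0,0,0]],[-1,[0,0,0],[0,0,0]],[-1,[0,0,0],[0,0,0]]]'; python3 go.py 0.5677 0.1955 0.095 -6.5 30 0.0
```

```text
time: 6.7
position: [0.5635, 0.1681, 0.1594]
orientation: [179.8, -30.2, 84.3]
contact_force: [0.3, 0.0, 0.9]
width: 1.002
grasp [0.5626 0.1587 0.1756] J [ 33.3  41.  -52.2 106.9   3.5  36.8  73.1] F [0.3 0.  0.9] w 1.002 t 6.7
tilt now 30.17 shift of grasp pt in tool now cm [-0.84  0.12  8.84] in target tool axes [-0.81  0.09  8.84] turn rad [-0.004 -0.003  0.012]
```

```bash
python3 -m creep '[[-1,[-0.4,0.04,2.2],[-0.004,0,0.012]],[-1,[-0.44,0.04,2.2],[0,0,0]],[-1,[0,0.04,2.2],[0,0,0]],[-1,[0,0,2.2],[0,0,0]],[-1,[0,0,0],[0,0,0]]]' 50; python3 go.py 0.5677 0.1955 0.095 -6.5 30 0.0
```

```text
time: 7.32
position: [0.5678, 0.2047, 0.078]
orientation: [-179.8, -30.2, 83.5]
contact_force: [-0.1, -0.2, 1.1]
width: 1.001
grasp [0.5667 0.1954 0.0942] J [ 25.3  47.8 -46.3 107.7   6.7  27.2  70.3] F [-0.1 -0.2  1.1] w 1.001 t 7.33
tilt now 30.22 shift of grasp pt in tool now cm [ 0.06  0.09 -0.06] in target tool axes [ 0.06  0.09 -0.06] turn rad [-0.002 -0.004 -0.001]
```

Within 1 mm. Close on the bar.

```bash
python3 -m creep '[[0.5,[0,0,0],[0,0,0]],[1,[0,0,0],[0,0,0]],[1,[0,0,0],[0,0,0]],[1,[0,0,0],[0,0,0]],[1,[0,0,0],[0,0,0]]]' 50; python3 go.py 0.5677 0.1955 0.095 -6.5 30 0.0
```

```text
time: 7.95
position: [0.5683, 0.2041, 0.0783]
orientation: [-179.9, -30.3, 83.4]
contact_force: [-2.6, -0.0, 9.6]
width: 0.264
grasp [0.5672 0.1947 0.0945] J [ 25.5  47.8 -46.3 107.7   6.7  27.2  70.3] F [-2.6 -0.   9.6] w 0.264 t 7.95
tilt now 30.3 shift of grasp pt in tool now cm [ 0.1   0.04 -0.  ] in target tool axes [ 0.1   0.04 -0.  ] turn rad [-0.001 -0.005 -0.002]
```

```bash
python3 -m creep '[[1,[0.63,0,-1.08],[0,0,0]],[1,[0.63,0,-1.08],[0,0,0]],[1,[0,0,0],[0,0,0]],[1,[-0.28,0,-0.02],[0,-0.15,0]],[1,[-0.28,0,-0.02],[0,-0.15,0]],[1,[-0.28,0,-0.02],[0,-0.15,0]],[1,[-0.28,0,-0.02],[0,-0.15,0]],[1,[-0.28,0,-0.02],[0,-0.15,0]],[1,[-0.28,0,-0.02],[0,-0.15,0]],[1,[-0.28,0,-0.02],[0,-0.15,0]],[1,[0,0,0],[0,0,0]]]' ; python3 go.py 0.5672 0.1947 0.0945 -6.5 -30 0.0
```

```text
time: 9.32
position: [0.5636, 0.1885, 0.0992]
orientation: [-179.5, 29.8, 84.0]
contact_force: [-1.0, -0.3, -4.3]
width: 0.264
grasp [0.5648 0.1977 0.1155] J [-26.9  46.4 -12.4  87.8  31.5  72.1  29.9] F [-1.  -0.3 -4.3] w 0.264 t 9.32
tilt now -29.83 shift of grasp pt in tool now cm [0.8  0.29 1.95] in target tool axes [0.81 0.28 1.95] turn rad [-0.004 -0.003  0.007]
```

```bash
python3 -m creep '[[1,[0.4,0.15,0.7],[-0.004,0,0.007]],[1,[0.3,0.13,0.7],[0,0,0]],[1,[0.1,0,0.45],[0,0,0]],[1,[0,0,0],[0,0,0]]]' ; python3 go.py 0.5672 0.195 0.0945 -6.5 -30 0.0
```

```text
time: 9.82
position: [0.5685, 0.181, 0.082]
orientation: [179.7, 29.9, 83.0]
contact_force: [-0.2, 1.1, -0.3]
width: 0.265
grasp [0.5696 0.1902 0.0982] J [-26.7  47.7 -11.8  88.1  32.2  70.4  28.8] F [-0.2  1.1 -0.3] w 0.265 t 9.82
tilt now -29.92 shift of grasp pt in tool now cm [ 0.57 -0.3   0.1 ] in target tool axes [ 0.57 -0.29  0.1 ] turn rad [ 0.    -0.001 -0.008]
```

```bash
python3 -m creep '[[1,[0.3,-0.15,0.05],[0,0,0]],[1,[0.25,-0.1,0.05],[0,0,0]],[1,[0,0,0],[0,0,0]],[1,[0,0,0],[0,0,0]]]' ; python3 go.py 0.5672 0.195 0.0945 -6.5 -30 0.0
```

```text
time: 10.32
position: [0.5664, 0.1849, 0.0784]
orientation: [179.7, 30.1, 83.0]
contact_force: [1.1, -5.2, 3.5]
width: 0.264
grasp [0.5675 0.1943 0.0946] J [-27.1  48.  -11.8  88.   32.2  70.4  28.3] F [ 1.1 -5.2  3.5] w 0.264 t 10.32
tilt now -30.09 shift of grasp pt in tool now cm [ 0.07 -0.04 -0.03] in target tool axes [ 0.07 -0.04 -0.03] turn rad [ 0.     0.001 -0.007]
```

```bash
python3 -m creep '[[-1,[0,0,0],[0,0,0]],[-1,[0,0,0],[0,0,0]],[-1,[0,0,0],[0,0,0]],[-1,[0,0,-3],[0,0,0]],[-1,[0,0,-4],[0,0,0]],[-1,[0,0,-4],[0,0,0]],[-1,[0,0,0],[0,0,0]]]' ; python3 go.py 0.5672 0.195 0.0945 -6.5 30 0.09
python3 - <<'E'
from h import *
T=cal("wrist")[2]; im,d=arm.read_camera("wrist"); cv2.imwrite("pics/w3.png",im); np.savez("pics/w3.npz",im=im,d=d,T=T)
E
```

```text
time: 11.2
position: [0.5732, 0.2443, 0.1756]
orientation: [179.5, 29.6, 83.1]
contact_force: [0.6, -0.3, -0.6]
width: 0.999
grasp [0.5742 0.2535 0.1919] J [-30.1  44.1 -13.4  79.8  29.   81.9  30.9] F [ 0.6 -0.3 -0.6] w 0.999 t 11.2
tilt now -29.65 shift of grasp pt in tool now cm [-8.07 -0.01  6.83] in target tool axes [-9.97 -0.03 -3.51] turn rad [ 0.007  1.041 -0.003]
```

View pics/w3.png

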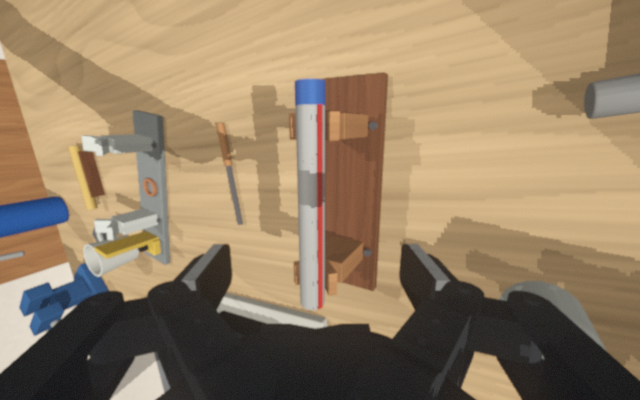

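```bash
cat >> h.py <<'E'
def mark_angle(c,im,d,A,yaw,box,which="red"):
    """angles (deg from up towards +y side) of mark pixels, by ray / cylinder intersection"""
    b=np.radians(yaw); a=np.array([np.cos(b),np.sin(b),0]); n=np.cross([0,0,1],a)
    hsv=cv2.cvtColor(im,cv2.COLOR_BGR2HSV); H,S,V=hsv[...,0],hsv[...,1],hsv[...,2]
    m=((H<8)|(H>172))&(S>130) if which=="red" else (V<70)&(S<90)
    out=[];ss=[]
    for v in range(box[1],box[3]):
        us=np.nonzero(m[v,box[0]:box[2]])[0]+box[0]
        if len(us)==0: continue
        o,dd=ray(c,us.mean(),v); p=o-np.array(A); dy,dz,oy,oz=dd@n,dd[2],p@n,p[2]
        q=[dy*dy+dz*dz,2*(oy*dy+oz*dz),oy*oy+oz*oz-.012**2]; t=np.roots(q)
        if np.iscomplexobj(t): continue
        P=p+t.min()*dd; s=P@a
        if abs(s)<.12: out.append(np.degrees(np.arctan2(P@n,P[2]))); ss.append(s)
    return np.array(out),np.array(ss)
def wl(n):
    z=np.load(f"pics/{n}.npz"); K,k1,_=cal("wrist"); return (K,k1,z['T']),z['im'],z['d']
E
python3 - <<'E'
from h import *
A=(.5608,.1963,.095)
for n,box in (("w2",(310,90,335,275)),("w3",(290,75,330,315))):
    o,s=mark_angle(*wl(n),A,-6.5,box); print(n,len(o),np.median(o),np.percentile(o,[10,90]),s.min(),s.max())
    c,im,d=wl(n); W=cloud(c,d); m=np.zeros(d.shape,bool); m[box[1]:box[3],box[0]:box[2]]=True; m&=(W[...,2]>.1)&(W[...,2]<.115); P=W[m]; print(P.mean(0),P[:,2].max(), np.degrees(np.arctan(np.polyfit(P[:,0],P[:,1],1)[0])))
    a=np.array([np.cos(np.radians(6.5)),-np.sin(np.radians(6.5)),0]); s=(P-np.array(A))@a; print('ends',np.percentile(s,[.5,99.5]))
E
```

```text
w2 143 4.9552416037019835 [3.40026772 6.38905241] -0.07368580504232809 0.10615482656438736
[0.5595677  0.19622471 0.10497446] 0.11001666223500725 -6.328114750318367
ends [-0.09223926  0.10480791]
w3 204 65.99055424640616 [64.74224281 66.94897558] -0.07331702788365674 0.10651429030761887
[0.55739081 0.19968594 0.10464268] 0.1086264691813176 -6.428289621078672
ends [-0.09172048  0.1054998 ]
```

```bash
python3 -m creep '[[-1,[0.28,0,-0.02],[0,0.149,0]],[-1,[0.28,0,-0.02],[0,0.149,0]],[-1,[0.28,0,-0.02],[0,0.149,0]],[-1,[0.28,0,-0.02],[0,0.149,0]],[-1,[0.28,0,-0.02],[0,0.149,0]],[-1,[0.28,0,-0.02],[0,0.149,0]],[-1,[0.28,0,-0.02],[0,0.149,0]],[-1,[-3.3,0,-1.2],[0,0,0]],[-1,[-3.3,0,-1.2],[0,0,0]],[-1,[-3.3,0,-1.2],[0,0,0]],[-1,[0,0,0],[0,0,0]]]' ; python3 go.py 0.5673 0.1952 0.0945 -6.4 30 0.0
```

```text
time: 12.62
position: [0.5615, 0.1519, 0.1526]
orientation: [-180.0, -29.7, 82.8]
contact_force: [-0.0, 0.9, 1.3]
width: 1.001
grasp [0.5603 0.1427 0.1689] J [ 29.9  37.8 -44.6 108.   -5.6  35.8  80.9] F [-0.   0.9  1.3] w 1.001 t 12.62
tilt now 29.66 shift of grasp pt in tool now cm [0.92 0.04 9.08] in target tool axes [0.87 0.11 9.09] turn rad [ 0.006  0.006 -0.012]
```

```bash
python3 -m creep '[[-1,[0.45,0.04,2.3],[0.006,0.006,-0.012]],[-1,[0.45,0.04,2.3],[0,0,0]],[-1,[0,0,2.3],[0,0,0]],[-1,[0,0,2.2],[0,0,0]],[-1,[0,0,0],[0,0,0]]]' ; python3 go.py 0.5673 0.1952 0.0945 -6.4 30 0.0
```

```text
time: 13.25
position: [0.5666, 0.2126, 0.0791]
orientation: [180.0, -30.2, 84.3]
contact_force: [-0.7, 0.1, 0.6]
width: 0.999
grasp [0.5656 0.2033 0.0952] J [ 21.   45.4 -40.9 107.8  -3.   26.8  78.5] F [-0.7  0.1  0.6] w 0.999 t 13.25
tilt now 30.19 shift of grasp pt in tool now cm [-0.72  0.25 -0.33] in target tool axes [-0.72  0.26 -0.33] turn rad [-0.005 -0.003  0.01 ]
```

```bash
python3 -m creep '[[-1,[0,0,0],[0,0,0]],[-1,[-0.7,0.25,-0.3],[-0.005,0,0.01]],[-1,[0,0,0],[0,0,0]],[-1,[0,0,0],[0,0,0]]]' ; python3 go.py 0.5673 0.1952 0.0945 -6.4 30 0.0
```

```text
time: 13.75
position: [0.5712, 0.201, 0.0803]
orientation: [179.7, -30.1, 83.4]
contact_force: [0.6, 0.0, 0.3]
width: 0.996
grasp [0.57   0.1917 0.0964] J [ 22.1  45.2 -40.9 107.8  -3.1  26.8  78.7] F [0.6 0.  0.3] w 0.996 t 13.75
tilt now 30.13 shift of grasp pt in tool now cm [ 0.18 -0.31  0.33] in target tool axes [ 0.18 -0.31  0.33] turn rad [ 0.007 -0.002 -0.003]
```

```bash
python3 -m creep '[[-1,[0.18,-0.2,0.3],[0,0,0]],[-1,[0,0,0],[0,0,0]],[-1,[0,0,0],[0,0,0]]]' ; python3 go.py 0.5673 0.1952 0.0945 -6.4 30 0.0
```

```text
time: 14.12
position: [0.5691, 0.205, 0.0783]
orientation: [179.8, -30.1, 83.4]
contact_force: [-0.3, 0.3, -0.5]
width: 0.999
grasp [0.568  0.1956 0.0944] J [ 21.6  45.3 -40.8 108.   -3.1  26.3  78.5] F [-0.3  0.3 -0.5] w 0.999 t 14.12
tilt now 30.14 shift of grasp pt in tool now cm [-0.04 -0.06 -0.03] in target tool axes [-0.04 -0.06 -0.03] turn rad [ 0.005 -0.002 -0.002]
```

```bash
python3 -m creep '[[1,[0,0,0],[0,0,0]],[1,[0,0,0],[0,0,0]],[1,[0,0,0],[0,0,0]],[1,[0,0,0],[0,0,0]],[1,[1,0,-1.73],[0,0,0]],[1,[1,0,-1.73],[0,0,0]],[1,[1.25,0,-2.2],[0,0,0]],[1,[0,0,0],[0,0,0]],[1,[0,0,0],[0,0,0]]]' 50; python3 go.py 0.5525 -0.1996 0.16 -15.65 -30 0.0
```

```text
time: 15.25
position: [0.5686, 0.2042, 0.1433]
orientation: [179.8, -30.1, 83.4]
contact_force: [0.4, -0.9, -3.1]
width: 0.268
grasp [0.5675 0.1949 0.1594] J [ 23.6  39.2 -43.4 107.   -5.3  32.7  77.2] F [ 0.4 -0.9 -3.1] w 0.268 t 15.25
tilt now 29.81 shift of grasp pt in tool now cm [-34.02   3.11 -19.77] in target tool axes [-33.27   9.2   19.15] turn rad [ 0.003 -1.047  0.164]
```

```bash
python3 -m creep '[[1,[-0.28,0,-0.02],[0,-0.15,0]],[1,[-0.28,0,-0.02],[0,-0.15,0]],[1,[-0.28,0,-0.02],[0,-0.15,0]],[1,[-0.28,0,-0.02],[0,-0.15,0]],[1,[-0.28,0,-0.02],[0,-0.15,0]],[1,[-0.28,0,-0.02],[0,-0.15,0]],[1,[-0.28,0,-0.02],[0,-0.15,0]],[1,[0,0,0],[0.08,0,0.139]],[1,[0,0,0],[0,0,0]],[1,[0,0,0],[0,0,0]]]' ; python3 go.py 0.5448 -0.1974 0.16 -15.65 -30 0.0
```

```text
time: 16.5
position: [0.5665, 0.1854, 0.1429]
orientation: [179.8, 30.0, 74.1]
contact_force: [-0.5, 0.2, -2.8]
width: 0.263
grasp [0.569  0.1944 0.1591] J [-28.2  44.5  -7.9  83.8  24.6  77.8  28.3] F [-0.5  0.2 -2.8] w 0.263 t 16.5
tilt now -30.0 shift of grasp pt in tool now cm [-33.26   8.32  19.12] in target tool axes [-33.29   8.24  19.11] turn rad [ 0.001 -0.    -0.003]
```

```bash
python3 -m creep '[[1,[-4.15,1.03,2.39],[0,0,0]],[1,[-4.15,1.03,2.39],[0,0,0]],[1,[-4.15,1.03,2.39],[0,0,0]],[1,[-4.15,1.03,2.39],[0,0,0]],[1,[-4.15,1.03,2.39],[0,0,0]],[1,[-4.15,1.03,2.39],[0,0,0]],[1,[-4.15,1.03,2.39],[0,0,0]],[1,[-4.15,1.03,2.39],[0,0,0]],[1,[0,0,0],[0,0,0]],[1,[0,0,0],[0,0,0]],[1,[0,0,0],[0,0,0]]]' ; python3 go.py 0.5448 -0.1974 0.0945 -15.65 -30 0.0
```

```text
time: 17.88
position: [0.5415, -0.2034, 0.144]
orientation: [179.8, 29.9, 74.2]
contact_force: [0.2, 1.3, -4.1]
width: 0.262
grasp [ 0.544  -0.1944  0.1602] J [ -0.4  34.4   0.2 103.3  35.   56.5  50.6] F [ 0.2  1.3 -4.1] w 0.262 t 17.88
tilt now -29.91 shift of grasp pt in tool now cm [3.04 0.14 5.83] in target tool axes [3.05 0.16 5.82] turn rad [ 0.002 -0.002 -0.003]
```

```bash
python3 -m creep '[[1,[0.85,0.04,1.6],[0,0,0]],[1,[0.85,0.04,1.6],[0,0,0]],[1,[0.85,0.04,1.6],[0,0,0]],[1,[0,0,0],[0,0,0]],[1,[0,0,0],[0,0,0]]]' ; python3 go.py 0.5448 -0.1974 0.0945 -15.65 -30 0.0
python3 - <<'E'
from h import *
T=cal("wrist")[2]; im,d=arm.read_camera("wrist"); cv2.imwrite("pics/w4.png",im); np.savez("pics/w4.npz",im=im,d=d,T=T)
E
```

```text
time: 18.5
position: [0.5422, -0.2075, 0.0898]
orientation: [179.8, 30.0, 74.0]
contact_force: [-0.9, 0.4, -3.1]
width: 0.268
grasp [ 0.5447 -0.1985  0.106 ] J [ -0.8  39.5   1.2 103.9  36.9  51.6  47.1] F [-0.9  0.4 -3.1] w 0.268 t 18.5
tilt now -30.01 shift of grasp pt in tool now cm [ 0.67 -0.02  0.94] in target tool axes [ 0.67 -0.02  0.94] turn rad [ 0.001  0.    -0.005]
```

View pics/w4.png

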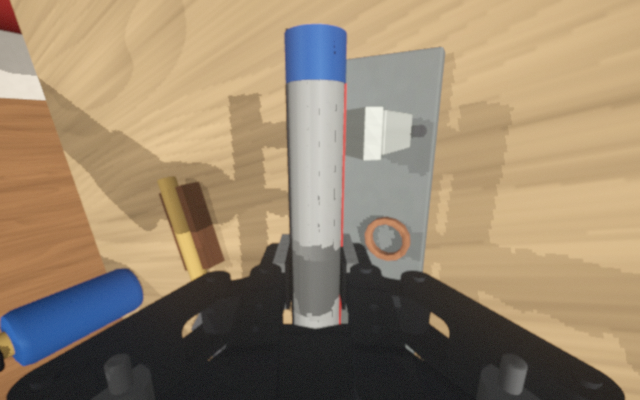

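```bash
python3 -m creep '[[1,[0.35,0,0.45],[0,0,0]],[1,[0.32,0,0.45],[0,0,0]],[1,[0,0,0],[0,0,0]],[1,[0,0,0],[0,0,0]]]' ; python3 go.py 0.5448 -0.1974 0.0945 -15.65 -30 0.0
```

```text
time: 19.05
position: [0.5425, -0.2067, 0.0789]
orientation: [179.7, 30.0, 74.0]
contact_force: [0.7, -2.6, -2.2]
width: 0.263
grasp [ 0.545  -0.1977  0.0951] J [ -1.   40.5   1.4 104.   37.3  50.7  46.2] F [ 0.7 -2.6 -2.2] w 0.263 t 19.05
tilt now -30.03 shift of grasp pt in tool now cm [ 0.05 -0.03  0.04] in target tool axes [ 0.05 -0.03  0.04] turn rad [ 0.002  0.    -0.006]
```

```bash
python3 -m creep '[[1,[0.05,0,0.05],[0,0,0]],[-1,[0,0,0],[0,0,0]],[-1,[0,0,0],[0,0,0]],[-1,[0,0,0],[0,0,0]],[-1,[0,0,-3],[0,0,0]],[-1,[0,0,-4],[0,0,0]],[-1,[0,0,-4],[0,0,0]],[-1,[0,0,0],[0,0,0]],[-1,[0,0,0],[0,0,0]]]' ; python3 go.py 0.5448 -0.1974 0.095 -15.65 28 0.09
```

```text
time: 20.18
position: [0.5565, -0.1534, 0.1727]
orientation: [179.8, 30.0, 74.0]
contact_force: [-0.4, 0.3, 0.2]
width: 1.001
grasp [ 0.559  -0.1444  0.1889] J [ -4.2  33.3  -1.2 100.2  32.6  62.4  49.3] F [-0.4  0.3  0.2] w 1.001 t 20.18
tilt now -30.02 shift of grasp pt in tool now cm [-7.69  0.1   6.11] in target tool axes [-9.25  0.06 -3.28] turn rad [ 0.003  1.013 -0.005]
```

```bash
python3 -m creep '[[-1,[0.31,0,-0.03],[0,0.169,0]],[-1,[0.31,0,-0.03],[0,0.169,0]],[-1,[0.31,0,-0.03],[0,0.169,0]],[-1,[0.31,0,-0.03],[0,0.169,0]],[-1,[0.31,0,-0.03],[0,0.169,0]],[-1,[0.31,0,-0.03],[0,0.169,0]],[-1,[-3.1,0.02,-1.1],[0,0,0]],[-1,[-3.1,0.02,-1.1],[0,0,0]],[-1,[-3.1,0.02,-1.1],[0,0,0]],[-1,[0,0,0],[0,0,0]],[-1,[0,0,0],[0,0,0]]]' ; python3 go.py 0.5448 -0.1974 0.095 -15.65 28 0.0
python3 - <<'E'
from h import *
T=cal("wrist")[2]; im,d=arm.read_camera("wrist"); cv2.imwrite("pics/w5.png",im); np.savez("pics/w5.npz",im=im,d=d,T=T)
im,d=arm.read_camera("top"); cv2.imwrite("pics/top5.png",im); np.save("pics/top5d.npy",d)
E
```

```text
time: 21.55
position: [0.5353, -0.229, 0.1576]
orientation: [179.9, -28.2, 74.2]
contact_force: [0.4, -0.5, 0.6]
width: 1.002
grasp [ 0.5329 -0.2375  0.1741] J [ 50.8  38.1 -24.3  96.2 -15.1  56.5 113.6] F [ 0.4 -0.5  0.6] w 1.002 t 21.55
tilt now 28.18 shift of grasp pt in tool now cm [-0.05  0.03  8.95] in target tool axes [-0.02  0.07  8.95] turn rad [ 0.004 -0.003 -0.003]
```

View pics/w5.png

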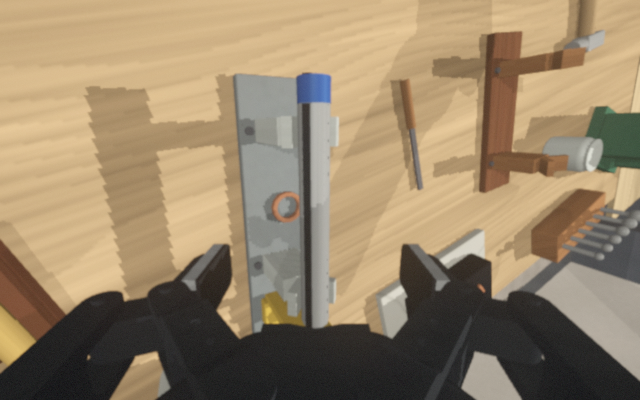

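```bash
python3 - <<'E'
from h import *
c,im,d=wl("w5"); W=cloud(c,d); box=(297,74,333,322)
m=np.zeros(d.shape,bool); m[box[1]:box[3],box[0]:box[2]]=True; m&=(W[...,2]>.1)&(W[...,2]<.115); P=W[m]
yaw=np.degrees(np.arctan(np.polyfit(P[:,0],P[:,1],1)[0])); b=np.radians(-15.65); a=np.array([np.cos(b),np.sin(b),0]); n=np.cross([0,0,1],a)
O=np.array([.5525,-.1996,.095]); q=P-O; print("yaw",yaw,"s ends",np.percentile(q@a,[.3,99.7]),"maxz",np.percentile(P[:,2],[50,99]))
top=P[P[:,2]>np.percentile(P[:,2],70)]; print("lateral of crest",((top-O)@n).mean())
o,s=mark_angle(c,im,d,O+n*((top-O)@n).mean(),-15.65,(297,104,322,322),"dark"); print("groove",len(o),np.median(o),np.percentile(o,[10,90]))
hsv=cv2.cvtColor(im,cv2.COLOR_BGR2HSV); bl=(hsv[...,0]>100)&(hsv[...,0]<130)&(hsv[...,1]>130); bl[:, :280]=0; bl[:,345:]=0; bl[130:]=0; B=W[bl]; print("blue s",np.percentile((B-O)@a,[1,50,99]))
# stop: top & w1, w5
for nm in ("top5","top0","w1","w2","w5"):
    if nm[0]=="w": c,im,d=wl(nm)
    else: c=cal("top"); im=cv2.imread(f"pics/{nm}.png"); d=np.load(f"pics/{nm}d.npy")
    W=cloud(c,d); hsv=cv2.cvtColor(im,cv2.COLOR_BGR2HSV); q=W-O
    ye=(hsv[...,0]>18)&(hsv[...,0]<33)&(hsv[...,1]>140)&(abs(q@a-.11)<.03)&(abs(q@n)<.03)&(W[...,2]>.03)
    Q=W[ye]; s=(Q-O)@a
    if len(s)>5: print(nm,len(s),"s pct",np.percentile(s,[2,10,50,90,98]).round(4),"z",np.percentile(Q[:,2],[2,50,98]).round(3),"s of top",np.percentile(s[Q[:,2]>.096],[5,50,95]).round(4) if (Q[:,2]>.096).sum()>3 else None)
E
```

```text
yaw -15.364954052996938 s ends [-0.10657123  0.08583771] maxz [0.10528795 0.1076879 ]
lateral of crest -5.201952069970145e-05
groove 218 -53.145853284727266 [-54.44157512 -51.86419541]
blue s [nan nan nan]
top5 95 s pct [0.104  0.1069 0.1085 0.1128 0.1238] z [0.032 0.085 0.106] s of top [0.0996 0.1103 0.1136]
top0 108 s pct [0.1064 0.1068 0.1083 0.1124 0.114 ] z [0.03  0.077 0.107] s of top [0.1075 0.1095 0.114 ]
w1 351 s pct [0.1065 0.1068 0.1075 0.1097 0.1136] z [0.042 0.079 0.102] s of top [0.1068 0.1087 0.1139]
w2 1055 s pct [0.106  0.1064 0.1077 0.1118 0.1142] z [0.032 0.075 0.103] s of top [0.1073 0.1088 0.1127]
w5 387 s pct [0.1062 0.1066 0.1074 0.1096 0.1131] z [0.031 0.053 0.077] s of top None
```

```bash
python3 -m creep '[[-1,[0,0.03,2.2],[0,0,0]],[-1,[0,0.03,2.2],[0,0,0]],[-1,[0,0,2.2],[0,0,0]],[-1,[0,0,2.2],[0,0,0]],[-1,[0,0,0],[0,0,0]],[-1,[0,0,0],[0,0,0]]]' ; python3 go.py 0.5453 -0.1976 0.095 -15.5 28 0.0
```

```text
time: 22.4
position: [0.5486, -0.1903, 0.0815]
orientation: [179.7, -28.1, 74.3]
contact_force: [0.7, -0.6, 0.3]
width: 1.002
grasp [ 0.5461 -0.1987  0.098 ] J [ 47.4  43.7 -24.5  99.5 -15.   46.6 113.4] F [ 0.7 -0.6  0.3] w 1.002 t 22.4
tilt now 28.09 shift of grasp pt in tool now cm [-0.07 -0.11  0.31] in target tool axes [-0.06 -0.11  0.31] turn rad [ 0.007 -0.002 -0.003]
```

```bash
python3 -m creep '[[-1,[-0.07,-0.1,0.28],[0.005,0,0]],[-1,[0,0,0],[0,0,0]],[1,[0,0,0],[0,0,0]],[1,[0,0,0],[0,0,0]],[1,[0,0,0],[0,0,0]],[1,[0,0,0],[0,0,0]],[1,[0.6,0,-1.1],[0,0,0]],[1,[0.6,0,-1.1],[0,0,0]],[1,[0,0,0],[0,0,0]],[1,[0,0,0],[0,0,0]]]' 50; python3 go.py 0.5569 -0.2008 0.12 -15.5 -25 0.0
```

```text
time: 23.65
position: [0.5473, -0.1891, 0.1031]
orientation: [-180.0, -28.1, 74.2]
contact_force: [0.9, -0.1, -4.1]
width: 0.268
grasp [ 0.5449 -0.1976  0.1196] J [ 47.4  41.7 -24.6  99.3 -15.1  48.8 112.6] F [ 0.9 -0.1 -4.1] w 0.268 t 23.65
tilt now 28.09 shift of grasp pt in tool now cm [ 0.03  1.24 -0.03] in target tool axes [-0.01  1.24 -0.04] turn rad [-0.001 -0.927 -0.004]
```

```bash
python3 -m creep '[[1,[-0.29,0,-0.02],[0,-0.1545,0]],[1,[-0.29,0,-0.02],[0,-0.1545,0]],[1,[-0.29,0,-0.02],[0,-0.1545,0]],[1,[-0.29,0,-0.02],[0,-0.1545,0]],[1,[-0.29,0,-0.02],[0,-0.1545,0]],[1,[-0.29,0,-0.02],[0,-0.1545,0]],[1,[0,0.5,0],[0,0,0]],[1,[0,0.4,0],[0,0,0]],[1,[0,0,0],[0,0,0]],[1,[0,0,0],[0,0,0]]]'; python3 go.py 0.5544 -0.2001 0.0945 -15.5 -25 0.0
```

```text
time: 24.9
position: [0.5509, -0.2094, 0.1027]
orientation: [-180.0, 25.0, 74.1]
contact_force: [-0.5, -0.5, -3.6]
width: 0.263
grasp [ 0.5531 -0.2018  0.1197] J [ -3.9  37.7   9.1 103.1  25.7  48.1  58.9] F [-0.5 -0.5 -3.6] w 0.263 t 24.9
tilt now -24.97 shift of grasp pt in tool now cm [1.25 0.08 2.2 ] in target tool axes [1.25 0.08 2.2 ] turn rad [-0.004 -0.001 -0.007]
```

```bash
python3 -m creep '[[1,[0.42,0.08,0.7],[0,0,-0.005]],[1,[0.42,0,0.7],[0,0,0]],[1,[0,0,0],[0,0,0]],[1,[0.2,0,0.35],[0,0,0]],[1,[0.2,0,0.38],[0,0,0]],[1,[0,0,0],[0,0,0]],[1,[0,0,0],[0,0,0]]]'; python3 go.py 0.5544 -0.2001 0.0945 -15.5 -25 0.0
python3 - <<'E'
from h import *
im,d=arm.read_camera("side"); cv2.imwrite("pics/side6.png",im); cv2.imwrite("pics/side6c.png",cv2.resize(im[200:300,260:420],None,fx=5,fy=5,interpolation=cv2.INTER_CUBIC))
E
```

```text
time: 25.78
position: [0.5529, -0.2074, 0.0789]
orientation: [-179.9, 25.1, 74.5]
contact_force: [-0.8, -4.7, 3.4]
width: 0.264
grasp [ 0.5551 -0.1998  0.0958] J [ -4.3  40.1   9.3 103.2  26.2  46.   57.7] F [-0.8 -4.7  3.4] w 0.264 t 25.77
tilt now -25.12 shift of grasp pt in tool now cm [ 0.01 -0.06  0.14] in target tool axes [ 0.01 -0.06  0.14] turn rad [-0.002  0.002 -0.   ]
```

View pics/side6c.png

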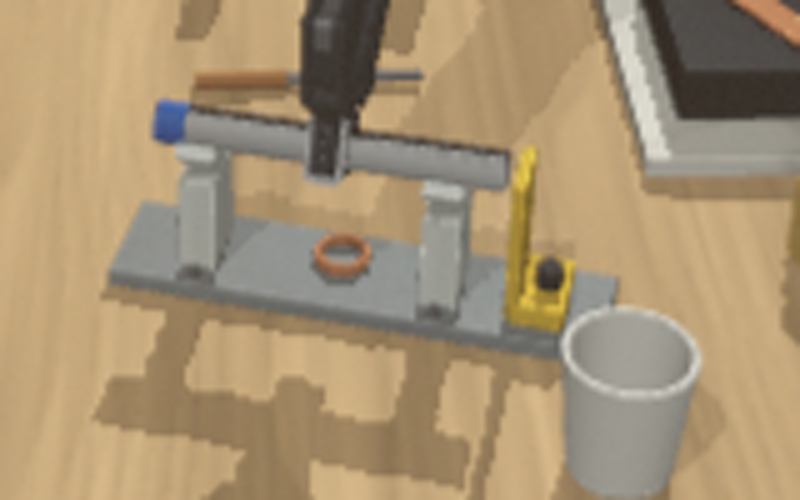

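```bash
for i in 1; do python3 -m creep '[[1,[-0.05,0.1,0],[0,0,0]],[1,[0,0,0],[0,0,0]],[1,[0,0,0],[0,0,0]]]'; python3 go.py 0.5544 -0.2001 0.0945 -15.5 -25 0.0; done;  python3 -m creep '[[1,[0,0.1,0],[0,0,0]],[1,[0,0,0],[0,0,0]],[1,[0,0,0],[0,0,0]]]'; python3 go.py 0.5544 -0.2001 0.0945 -15.5 -25 0.0
```

```text
time: 26.2
position: [0.553, -0.2074, 0.0788]
orientation: [-179.8, 25.1, 74.5]
contact_force: [-3.3, -3.4, 6.0]
width: 0.261
grasp [ 0.5552 -0.1998  0.0957] J [ -4.2  40.1   9.2 103.1  26.1  46.1  57.8] F [-3.3 -3.4  6. ] w 0.261 t 26.2
tilt now -25.1 shift of grasp pt in tool now cm [ 0.01 -0.06  0.13] in target tool axes [ 0.01 -0.06  0.13] turn rad [-0.004  0.002  0.   ]
time: 26.58
position: [0.553, -0.2077, 0.0786]
orientation: [-179.7, 25.1, 74.5]
contact_force: [-5.8, -2.1, 7.9]
width: 0.263
grasp [ 0.5553 -0.2     0.0955] J [ -4.2  40.2   9.2 103.   26.1  46.2  57.9] F [-5.8 -2.1  7.9] w 0.263 t 26.57
tilt now -25.13 shift of grasp pt in tool now cm [ 0.02 -0.08  0.11] in target tool axes [ 0.02 -0.08  0.11] turn rad [-0.006  0.002  0.   ]
```

```bash
python3 -m creep '[[1,[-0.08,0,-0.2],[0,0,0]],[1,[0,0,0],[0,0,0]],[1,[0,0,0],[0,0,0]]]'; python3 go.py 0.5544 -0.2001 0.0945 -15.5 -25 0.0
python3 - <<'E'
from h import *
im,d=arm.read_camera("side"); cv2.imwrite("pics/side7.png",im)
a=cv2.imread("pics/side6.png")[215:275,340:390]; b=im[215:275,340:390]
cv2.imwrite("pics/side7c.png",np.hstack([cv2.resize(x,None,fx=8,fy=8,interpolation=cv2.INTER_CUBIC) for x in (a,b)]))
E
```

```text
time: 26.95
position: [0.5539, -0.2066, 0.0799]
orientation: [-179.7, 25.0, 74.6]
contact_force: [-4.2, -1.7, -2.2]
width: 0.265
grasp [ 0.5561 -0.199   0.0969] J [ -4.2  40.1   9.1 103.   26.   46.3  58. ] F [-4.2 -1.7 -2.2] w 0.265 t 26.95
tilt now -25.03 shift of grasp pt in tool now cm [-0.04 -0.14  0.28] in target tool axes [-0.04 -0.14  0.28] turn rad [-0.004  0.     0.001]
```

View pics/side7c.png

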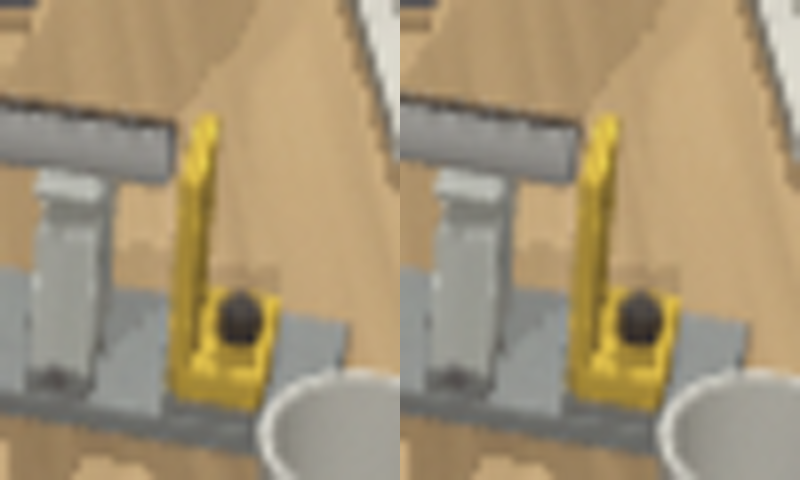

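```bash
python3 -m creep '[[1,[0,0.1,0],[0,0,0]],[1,[0,0,0],[0,0,0]],[1,[0,0,0],[0,0,0]]]'; python3 go.py 0.5544 -0.2001 0.0945 -15.5 -25 0.0
```

```text
time: 27.38
position: [0.5558, -0.2068, 0.0803]
orientation: [-179.8, 25.0, 74.6]
contact_force: [-2.9, -2.0, -1.5]
width: 0.264
grasp [ 0.5579 -0.1992  0.0972] J [ -4.2  40.1   9.1 102.8  26.   46.3  58.1] F [-2.9 -2.  -1.5] w 0.264 t 27.38
tilt now -25.0 shift of grasp pt in tool now cm [-0.05 -0.32  0.32] in target tool axes [-0.05 -0.32  0.32] turn rad [-0.002  0.     0.001]
```

```bash
python3 -m creep '[[1,[0,0.08,0],[0,0,0]],[1,[0,0,0],[0,0,0]],[1,[0,0,0],[0,0,0]]]'; python3 go.py 0.5544 -0.2001 0.0945 -15.5 -25 0.0
python3 -m creep '[[1,[0,0.08,0],[0,0,0]],[1,[0,0,0],[0,0,0]],[1,[0,0,0],[0,0,0]]]'; python3 go.py 0.5544 -0.2001 0.0945 -15.5 -25 0.0
```

```text
time: 27.75
position: [0.5567, -0.207, 0.0804]
orientation: [-179.8, 25.0, 74.6]
contact_force: [-2.2, -2.3, -1.1]
width: 0.261
grasp [ 0.5588 -0.1994  0.0973] J [ -4.1  40.2   9.1 102.6  26.   46.4  58.1] F [-2.2 -2.3 -1.1] w 0.261 t 27.75
tilt now -25.0 shift of grasp pt in tool now cm [-0.05 -0.41  0.33] in target tool axes [-0.05 -0.41  0.33] turn rad [-0.002 -0.     0.001]
time: 28.12
position: [0.5574, -0.2072, 0.0803]
orientation: [-179.8, 25.0, 74.6]
contact_force: [-2.5, -2.5, -1.9]
width: 0.266
grasp [ 0.5596 -0.1996  0.0973] J [ -4.1  40.2   9.1 102.5  26.   46.4  58.2] F [-2.5 -2.5 -1.9] w 0.266 t 28.12
tilt now -25.0 shift of grasp pt in tool now cm [-0.05 -0.49  0.33] in target tool axes [-0.05 -0.49  0.33] turn rad [-0.002 -0.     0.001]
```

```bash
python3 -m creep '[[1,[0,0.08,0],[0,0,0]],[1,[0,0,0],[0,0,0]],[1,[0,0,0],[0,0,0]]]'; python3 go.py 0.5544 -0.2001 0.0945 -15.5 -25 0.0
python3 -m creep '[[1,[0,0.08,0],[0,0,0]],[1,[0,0,0],[0,0,0]],[1,[0,0,0],[0,0,0]]]'; python3 go.py 0.5544 -0.2001 0.0945 -15.5 -25 0.0
python3 - <<'E'
from h import *
im,d=arm.read_camera("side"); cv2.imwrite("pics/side8.png",im)
a=cv2.imread("pics/side6.png")[215:275,340:390]; b=im[215:275,340:390]
cv2.imwrite("pics/side8c.png",np.hstack([cv2.resize(x,None,fx=8,fy=8,interpolation=cv2.INTER_CUBIC) for x in (a,b)]))
E
```

```text
time: 28.5
position: [0.5581, -0.2074, 0.0803]
orientation: [-179.8, 25.0, 74.6]
contact_force: [-3.8, -1.1, -0.2]
width: 0.265
grasp [ 0.5602 -0.1998  0.0972] J [ -4.1  40.3   9.1 102.4  26.   46.5  58.2] F [-3.8 -1.1 -0.2] w 0.265 t 28.5
tilt now -25.0 shift of grasp pt in tool now cm [-0.05 -0.55  0.33] in target tool axes [-0.05 -0.55  0.32] turn rad [-0.002  0.     0.001]
time: 28.88
position: [0.5581, -0.2075, 0.0802]
orientation: [-179.7, 25.0, 74.6]
contact_force: [-5.6, -0.4, 1.0]
width: 0.264
grasp [ 0.5603 -0.1999  0.0972] J [ -4.1  40.3   9.  102.3  25.9  46.6  58.3] F [-5.6 -0.4  1. ] w 0.264 t 28.88
tilt now -25.02 shift of grasp pt in tool now cm [-0.05 -0.56  0.32] in target tool axes [-0.05 -0.56  0.32] turn rad [-0.004  0.     0.002]
```

View pics/side8c.png

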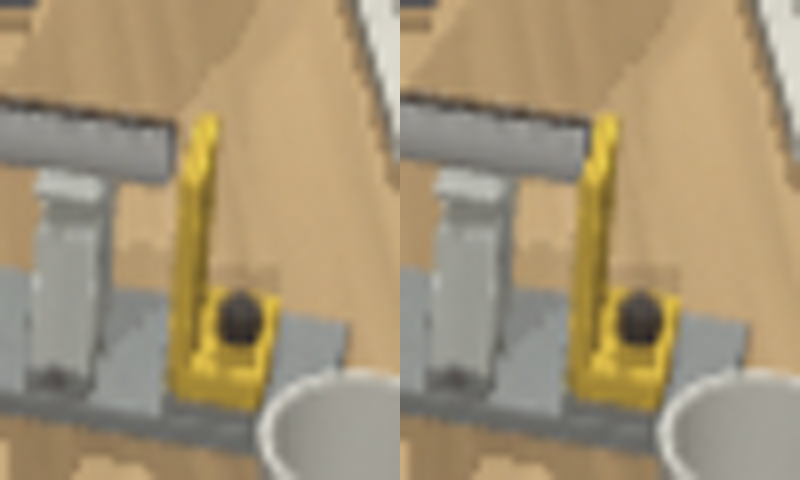

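```bash
python3 -m creep '[[1,[0.06,-0.1,0.13],[0,0,0]],[1,[0,0,0],[0,0,0]],[1,[0,0,0],[0,0,0]]]'; python3 go.py 0.5603 -0.1999 0.0955 -15.5 -25 0.0
```

```text
time: 29.3
position: [0.558, -0.2079, 0.0798]
orientation: [-179.9, 25.1, 74.6]
contact_force: [-5.8, -1.2, 6.2]
width: 0.261
grasp [ 0.5602 -0.2002  0.0967] J [ -4.1  40.3   9.1 102.4  26.   46.4  58.1] F [-5.8 -1.2  6.2] w 0.261 t 29.3
tilt now -25.06 shift of grasp pt in tool now cm [0.08 0.   0.09] in target tool axes [0.08 0.   0.09] turn rad [-0.002  0.001  0.001]
```

```bash
python3 -m creep '[[1,[-0.1,-0.05,0.1],[0,0,0]],[1,[0,0,0],[0,0,0]],[1,[0,0,0],[0,0,0]]]'; python3 go.py 0.5603 -0.2015 0.0953 -15.5 -25 0.0
```

```text
time: 29.68
position: [0.5578, -0.2084, 0.0792]
orientation: [-179.9, 25.0, 74.6]
contact_force: [-3.8, 0.4, 5.0]
width: 0.264
grasp [ 0.5599 -0.2008  0.0961] J [ -4.   40.3   9.1 102.5  26.1  46.2  58.2] F [-3.8  0.4  5. ] w 0.264 t 29.68
tilt now -25.0 shift of grasp pt in tool now cm [-0.02  0.06  0.1 ] in target tool axes [-0.02  0.06  0.1 ] turn rad [-0.001  0.     0.002]
```

```bash
python3 -m creep '[[1,[-0.04,-0.05,0.05],[0,0,0]],[1,[0,0,0],[0,0,0]],[-1,[0,0,0],[0,0,0]],[-1,[0,0,0],[0,0,0]],[-1,[0,0,0],[0,0,0]],[-1,[0,0,0],[0,0,0]],[-1,[0,0,-3],[0,0,0]],[-1,[0,0,-5],[0,0,0]],[-1,[0,0,-5],[0,0,0]],[-1,[0,0,0],[0,0,0]],[-1,[0,0,0],[0,0,0]]]'
cat > chk.py <<'E'
from h import *
T=cal("wrist")[2]; im,d=arm.read_camera("wrist"); cv2.imwrite("pics/w9.png",im); np.savez("pics/w9.npz",im=im,d=d,T=T)
t,td=arm.read_camera("top"); cv2.imwrite("pics/top9.png",t); s,sd=arm.read_camera("side"); cv2.imwrite("pics/side9.png",s)
r=lambda x,w,h: cv2.resize(x,(w,h),interpolation=cv2.INTER_CUBIC)
cv2.imwrite("pics/c9.png",np.hstack([r(im,640,400),r(s[215:275,340:365],160,400)]))
E
python3 chk.py; python3 go.py 0.5603 -0.2015 0.0953 -15.5 0 0.13
```

```text
time: 31.05
position: [0.5708, -0.1565, 0.1954]
orientation: [-179.8, 25.0, 74.6]
contact_force: [-0.9, -0.5, -0.1]
width: 1.004
grasp [ 0.5723 -0.1493  0.2115] J [-7.8 31.4  7.5 98.1 23.1 60.6 60.2] F [ 0.   0.1 -0. ] w 1.004 t 31.2
tilt now -25.08 shift of grasp pt in tool now cm [-5.43  0.23  1.02] in target tool axes [-5.35  0.24 -1.38] turn rad [-0.005  0.438  0.   ]
```

View pics/c9.png

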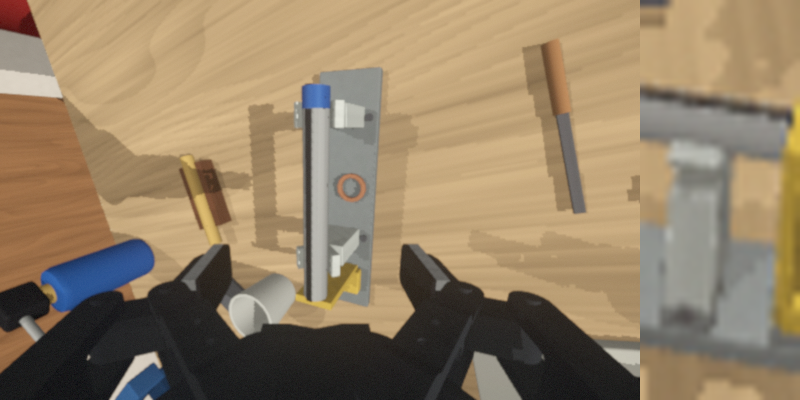

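```bash
python3 - <<'E'
from h import *
c,im,d=wl("w9"); W=cloud(c,d); hsv=cv2.cvtColor(im,cv2.COLOR_BGR2HSV); H,S,V=hsv[...,0],hsv[...,1],hsv[...,2]
b=np.radians(-15.65); a=np.array([np.cos(b),np.sin(b),0]); n=np.cross([0,0,1],a); O=np.array([.5525,-.1996,.095]); q=W-O; s=q@a; l=q@n
m=np.zeros(d.shape,bool); m[84:305,298:333]=True; ye=(H>18)&(H<33)&(S>140)
m&=(W[...,2]>.1)&(W[...,2]<.115)&~ye; P=W[m]
print("yaw",np.degrees(np.arctan(np.polyfit(P[:,0],P[:,1],1)[0])),"s ends",np.percentile(s[m],[.3,99.7]),"crest lat",l[m][P[:,2]>np.percentile(P[:,2],70)].mean(),"z",np.percentile(P[:,2],[50,99]))
for g in (0,.001): 
    o,ss=mark_angle(c,im,d,O+n*g,-15.65,(300,112,322,298),"dark"); print("groove",len(o),np.median(o),np.percentile(o,[10,90]))
y=ye&(abs(s-.11)<.03)&(abs(l)<.03)&(W[...,2]>.03)&(W[...,2]<.1); print("stop",y.sum(),np.percentile(s[y],[2,10,50]))
# side view: stop and tip movement vs start
A=cv2.imread("pics/side0.png");B=cv2.imread("pics/side9.png")
for I in (A,B):
    h=cv2.cvtColor(I,cv2.COLOR_BGR2HSV)[225:275,355:390]; k=(h[...,0]>18)&(h[...,0]<33)&(h[...,1]>170); ys,xs=np.nonzero(k[25:]); print(len(xs),xs.mean(),ys.mean())
E
```

```text
yaw -15.501620942006053 s ends [-0.09202135  0.10883464] crest lat 0.0004237209026943626 z [0.10549449 0.10804803]
groove 186 -6.612850513018534 [-7.4525681  -5.26680135]
groove 186 -11.881394201741283 [-12.78094679 -10.44506427]
stop 500 [0.10637363 0.1066627  0.10729075]
34 11.205882352941176 9.470588235294118
51 11.098039215686274 9.784313725490197
```

```bash
python3 -m creep '[[-1,[0.27,0,-0.02],[0,0.146,0]],[-1,[0.27,0,-0.02],[0,0.146,0]],[-1,[0.27,0,-0.02],[0,0.146,0]],[-1,[-2.7,0.12,0.5],[0,0,0]],[-1,[-2.7,0.12,0.5],[0,0,0]],[-1,[0,0,0],[0,0,0]],[-1,[0,0,0],[0,0,0]],[-1,[0,0,0],[0,0,0]]]'
cat > edge.py <<'E'
from h import *
import sys
def edge(nm,rows,box):
    c,im,d=wl(nm); W=cloud(c,d); hsv=cv2.cvtColor(im,cv2.COLOR_BGR2HSV); V,S=hsv[...,2],hsv[...,1]
    res=[]
    b=np.radians(-15.5); a=np.array([np.cos(b),np.sin(b),0]); n=np.cross([0,0,1],a)
    for v in rows:
        us=np.nonzero(W[v,box[0]:box[1],2]>.087)[0]+box[0]; g=np.nonzero((V[v,us]<70)&(S[v,us]<90))[0]
        if len(us)<8 or len(g)==0: continue
        r=[ray(c,u,v)[1] for u in (us.min()-.5,us.max()+.5,us[g].mean())]
        ang=[np.arctan2(x@n,-x[2]) for x in r]      # ray angles in the plane across the bar
        L,R,G=ang; half=abs(R-L)/2; mid=(L+R)/2
        # signed: ray offset from axis / r = sin(G-mid)/sin(half)
        k=np.sin(G-mid)/np.sin(half); D=.012/np.sin(half)
        # hit angle: direction from axis to camera is at angle -mid from up (towards +y is -sin)
        phi=-mid+np.arcsin(np.clip(k,-1,1))-(G-mid)*0+ (G-mid)
        res.append((np.degrees(phi),len(us),np.degrees(mid),D,np.degrees(np.arcsin(k)),len(g)))
    return np.array(res)
E
python3 - <<'E'
from h import *
T=cal("wrist")[2]; im,d=arm.read_camera("wrist"); cv2.imwrite("pics/w10.png",im); np.savez("pics/w10.npz",im=im,d=d,T=T)
c,im,d=wl("w10"); b=np.radians(-15.5); a=np.array([np.cos(b),np.sin(b),0])
for s in (-.08,-.03,.03): print(s,proj(c,np.array([.5525,-.1996,.107])+a*s))
from edge import edge
for nm,rows,box in (("w10",range(60,330),(285,350)),("w9",range(130,235),(295,340)),("w5",range(155,270),(292,338))):
    r=edge(nm,rows,box); k=r[:,1]<np.median(r[:,1])+3; r=r[k]; print(nm,len(r),np.median(r,0).round(3),np.percentile(r[:,0],[10,90]))
E
python3 st.py
```

```text
time: 32.2
position: [0.5618, -0.1997, 0.184]
orientation: [-179.8, -0.1, 74.6]
contact_force: [0.1, 0.3, 0.2]
width: 1.002
-0.08 (np.float64(310.75351367093606), np.float64(92.70523895238948))
-0.03 (np.float64(310.911321880136), np.float64(161.04230398874648))
0.03 (np.float64(311.0764075401374), np.float64(233.13714280366017))
w10 151 [-12.038  27.     -0.564   0.236 -11.987   5.   ] [-12.95731637 -10.68823282]
w9 105 [-11.866  26.    -25.      0.254 -35.264   3.   ] [-15.84073852 -11.77457807]
w5 115 [-59.541  30.     27.83    0.214 -30.053   5.   ] [-60.61411485 -57.25976572]
grasp [ 0.5618 -0.1999  0.2028] toolx [0.265 0.964 0.002] tooly [ 0.9642 -0.2653 -0.0029] toolz [-0.002  0.003 -1.   ]
J [16.4 28.7 -1.5 98.8  0.7 52.7 89.3] w 1.0 F [ 0.1 -0.2 -0.2] t 32.25
```

```bash
python3 -m creep '[[-1,[0.16,0,0],[0,0.087,0]],[-1,[0,0,2.5],[0,0,0]],[-1,[0,0,2.5],[0,0,0]],[-1,[0,0,2],[0,0,0]],[-1,[0,0,0],[0,0,0]],[-1,[0,0,0],[0,0,0]]]'; python3 go.py 0.5596 -0.2012 0.0955 -15.5 5 0
```

```text
time: 33.0
position: [0.5639, -0.1935, 0.1153]
orientation: [-179.9, -5.1, 74.5]
contact_force: [0.2, 0.0, -0.3]
width: 1.0
grasp [ 0.5635 -0.1951  0.1339] J [ 20.4  34.2  -4.  100.8  -4.   45.3  94.5] F [ 0.2  0.  -0.3] w 1.0 t 33.0
tilt now 5.07 shift of grasp pt in tool now cm [-1.03 -0.21  3.76] in target tool axes [-1.02 -0.21  3.76] turn rad [-0.002 -0.001  0.001]
```

```bash
python3 -m creep '[[-1,[-0.5,-0.2,0.9],[0,0,0]],[-1,[-0.5,0,0.9],[0,0,0]],[-1,[0,0,0.9],[0,0,0]],[-1,[0,0,0.9],[0,0,0]],[-1,[0,0,0],[0,0,0]],[-1,[0,0,0],[0,0,0]]]'; python3 go.py 0.5596 -0.2012 0.0955 -15.5 5 0
```

```text
time: 33.75
position: [0.5596, -0.1995, 0.0778]
orientation: [-179.9, -5.1, 74.5]
contact_force: [-0.8, -0.2, -0.3]
width: 1.001
grasp [ 0.5592 -0.2011  0.0964] J [ 21.1  37.3  -4.  101.9  -4.   41.3  95.4] F [-0.8 -0.2 -0.3] w 1.001 t 33.75
tilt now 5.08 shift of grasp pt in tool now cm [-0.01  0.04  0.09] in target tool axes [-0.01  0.04  0.09] turn rad [-0.003 -0.001  0.   ]
```

Close, lift 5 mm, roll 9.7°, and lower.

```bash
python3 -m creep '[[1,[0,0,0.05],[0,0,0]],[1,[0,0,0],[0,0,0]],[1,[0,0,0],[0,0,0]],[1,[0,0,0],[0,0,0]],[1,[0,0,-0.5],[0,0,0]],[1,[0,0,0],[0,0,0]],[1,[-0.16,0,0],[0,-0.085,0]],[1,[-0.16,0,0],[0,-0.085,0]],[1,[0,0,0],[0,0,0]],[1,[0,0,0],[0,0,0]]]' 50; python3 go.py 0.5596 -0.2012 0.0955 -15.5 -5 0
```

```text
time: 35.0
position: [0.5581, -0.2034, 0.0818]
orientation: [-179.8, 4.6, 74.5]
contact_force: [-0.5, -0.4, -3.5]
width: 0.262
grasp [ 0.5585 -0.202   0.1004] J [ 10.6  36.6   3.4 102.8   4.   41.1  84.8] F [-0.5 -0.4 -3.5] w 0.262 t 35.0
tilt now -4.61 shift of grasp pt in tool now cm [0.14 0.09 0.48] in target tool axes [0.14 0.08 0.48] turn rad [-0.003 -0.007  0.   ]
```

```bash
python3 -m creep '[[1,[0.07,0.05,0.22],[0,0,0]],[1,[0.06,0.03,0.22],[0,0,0]],[1,[0,0,0],[0,0,0]],[1,[0,0,0],[0,0,0]]]'; python3 go.py 0.5596 -0.2012 0.0955 -15.5 -5 0; python3 -m creep '[[1,[0,0.08,0],[0,0,0]],[1,[0,0,0],[0,0,0]],[1,[0,0,0],[0,0,0]]]'; python3 go.py 0.5596 -0.2012 0.0955 -15.5 -5 0
```

```text
time: 35.5
position: [0.5585, -0.2033, 0.0775]
orientation: [-179.8, 4.7, 74.5]
contact_force: [-4.5, -1.8, 1.5]
width: 0.265
grasp [ 0.559  -0.2018  0.0961] J [ 10.5  37.    3.4 102.8   4.1  40.7  84.6] F [-4.5 -1.8  1.5] w 0.265 t 35.5
tilt now -4.71 shift of grasp pt in tool now cm [0.08 0.04 0.05] in target tool axes [0.08 0.04 0.05] turn rad [-0.004 -0.005 -0.001]
time: 35.88
position: [0.5586, -0.2032, 0.0775]
orientation: [-179.7, 4.7, 74.5]
contact_force: [-7.5, -0.9, 3.4]
width: 0.262
grasp [ 0.5591 -0.2018  0.0961] J [ 10.5  37.    3.4 102.7   4.   40.9  84.6] F [-7.5 -0.9  3.4] w 0.262 t 35.88
tilt now -4.72 shift of grasp pt in tool now cm [0.08 0.03 0.05] in target tool axes [0.08 0.03 0.05] turn rad [-0.006 -0.005 -0.   ]
```

```bash
python3 -m creep '[[1,[0.03,-0.12,0.05],[0,0,0]],[1,[0,0,0],[0,0,0]],[-1,[0,0,0],[0,0,0]],[-1,[0,0,0],[0,0,0]],[-1,[0,0,0],[0,0,0]],[-1,[0,0,0],[0,0,0]],[-1,[0,0,-2.5],[0,0,0]],[-1,[0,0,-4],[0,0,0]],[-1,[0,0,-4],[0,0,0]],[-1,[0,0,0],[0,0,0]],[-1,[0,0,0],[0,0,0]],[-1,[0,0,0],[0,0,0]]]'
sed -i 's/-(G-mid)\*0+ (G-mid)/-(G-mid)/' edge.py
python3 - <<'E'
from h import *
T=cal("wrist")[2]; im,d=arm.read_camera("wrist"); cv2.imwrite("pics/w11.png",im); np.savez("pics/w11.npz",im=im,d=d,T=T)
t,td=arm.read_camera("top"); cv2.imwrite("pics/top11.png",t); np.save("pics/top11d.npy",td); s,sd=arm.read_camera("side"); cv2.imwrite("pics/side11.png",s)
from edge import edge
for nm,rows,box in (("w11",range(60,330),(285,350)),("w10",range(60,330),(285,350))):
    r=edge(nm,rows,box); k=r[:,1]<np.median(r[:,1])+3; r=r[k]; print(nm,len(r),np.median(r,0).round(3),np.percentile(r[:,0],[10,90]))
    c,im,d=wl(nm); W=cloud(c,d); hsv=cv2.cvtColor(im,cv2.COLOR_BGR2HSV); H,S,V=hsv[...,0],hsv[...,1],hsv[...,2]
    b=np.radians(-15.65); a=np.array([np.cos(b),np.sin(b),0]); n=np.cross([0,0,1],a); O=np.array([.5525,-.1996,.095]); q=W-O; s=q@a; l=q@n
    ye=(H>18)&(H<33)&(S>140); m=(abs(l)<.013)&(abs(s)<.13)&(W[...,2]>.1)&(W[...,2]<.115)&~ye&(V>40); m[:, :285]=0; m[:,345:]=0; P=W[m]
    print("yaw",np.degrees(np.arctan(np.polyfit(P[:,0],P[:,1],1)[0])),"s ends",np.percentile(s[m],[.3,99.7]),"crest lat",l[m][P[:,2]>np.percentile(P[:,2],70)].mean(),"z",np.percentile(P[:,2],[50,99]))
    y=ye&(abs(s-.11)<.03)&(abs(l)<.03)&(W[...,2]>.03); print("stop",y.sum(),np.percentile(s[y],[2,10,50]) if y.any() else 0)
    o,ss=mark_angle(c,im,d,O,-15.5,(290,60,340,320),"dark"); print("groove abs",len(o),np.median(o))
# side view gap along the bar: tip edge and stop edge columns along the bar's projected axis line
c=cal("side"); O2=O+[0,0,.0]
for nm in ("side7","side8","side11"):
    I=cv2.imread(f"pics/{nm}.png"); row=[]
    for sv in np.arange(.094,.118,.002):
        u,v=proj(c,O2+a*sv-n*.010); px=cv2.getRectSubPix(I,(1,1),(float(u),float(v)))[0,0]; row.append((int(sv*1000),*map(int,px)))
    print(nm,row)
E
python3 st.py
```

```text
time: 37.38
position: [0.5608, -0.1937, 0.1803]
orientation: [-179.7, 4.7, 74.5]
contact_force: [1.1, -1.3, 0.8]
width: 1.004
w11 151 [-0.683 29.    -4.978  0.23  -5.96   4.   ] [-1.0990947   1.17439262]
yaw -15.403991096194018 s ends [-0.09232722  0.10957325] crest lat 0.0007228691861400627 z [0.10536663 0.10835132]
stop 502 [0.10656313 0.1068304  0.1076425 ]
groove abs 211 2.3605282172917867
w10 151 [-10.81   27.     -0.564   0.236 -11.987   5.   ] [-11.68593847  -9.59289446]
yaw -15.441043430492575 s ends [-0.09211042  0.10760653] crest lat 3.887460753551896e-05 z [0.10544217 0.10832444]
stop 532 [0.10651363 0.10683299 0.10759811]
groove abs 209 -6.909773982250454
side7 [(94, 118, 123, 128), (96, 118, 123, 126), (98, 118, 123, 125), (100, 117, 122, 124), (102, 113, 119, 122), (104, 103, 115, 121), (106, 91, 137, 158), (108, 77, 155, 185), (110, 65, 163, 194), (112, 66, 169, 201), (114, 57, 144, 173), (116, 52, 120, 146)]
side8 [(94, 114, 127, 135), (96, 113, 127, 135), (98, 113, 126, 133), (100, 113, 124, 131), (102, 113, 123, 130), (104, 111, 118, 122), (106, 94, 129, 142), (108, 77, 146, 170), (110, 66, 162, 192), (112, 67, 168, 200), (114, 56, 143, 172), (116, 52, 120, 146)]
side11 [(94, 126, 131, 133), (96, 127, 131, 133), (98, 127, 132, 133), (100, 127, 132, 134), (102, 127, 131, 133), (104, 127, 132, 133), (106, 105, 138, 150), (108, 82, 149, 172), (110, 66, 162, 192), (112, 67, 169, 199), (114, 58, 144, 173), (116, 53, 121, 146)]
grasp [ 0.5616 -0.1924  0.1994] toolx [ 0.266  0.961 -0.081] tooly [ 0.9637 -0.2671 -0.0044] toolz [-0.026 -0.077 -0.997]
J [ 9.5 28.7  3.5 99.7  3.8 52.2 84.7] w 1.003 F [-0.  -0.4 -0.1] t 37.525
```

```bash
python3 -c "
from station import arm
print(arm.finish_job(), arm.get_state()['time'])"
```

```text
the job is handed in; nothing more can be done
the job is handed in; nothing more can be done
```

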